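# Hold the offset support arm level over its rail stand

## Task

We are putting a test-station support arm together. First slide the blue carriage along its rail towards the red stop until the spring catch holds it fully home. Then pick up the lopsided support arm at its balance point, marked by the orange band, and hold it level a few centimetres above the stand, heavy boss right over the carriage's steel post and end pin right over the fork, touching nothing but the gripper, and finish while still holding it there, still and ready for a colleague to fit; leave everything else on the bench alone.

Things in the scene. Friction and masses are not known exactly. Their poses are not given: they have to be found in the camera images.
- carriage (a joint): Blue carriage (62 x 62 mm, top 52 mm above the table) on the rail of the grey fixed stand (base 360 x 100 mm). In m: 0 = far end, 0.100 = fully home at the red stop, nearest the fork. About 1.5 N friction; from 0.081 a spring plunger resists with up to about 7 N; past 0.091 it pushes the carriage on to 0.100 and holds it there.
- post_top (a point): Centre of the top of the round steel post (20 mm diameter, 34 mm tall) standing on the middle of the blue carriage; top 86 mm above the table. Moves with the carriage; can be gripped from above. +y points along the rail the way the carriage slides home (towards the fork); z up.
- fork (a point): Centre of the slot floor of the fixed fork at the other end of the stand, in line with the rail, 52 mm above the table; the two cheeks (30 mm along the rail, 44 mm wide over the outside, slot 20 mm wide) rise 14 mm higher. With the carriage home, the post's axis is 190 mm from here. Axes as post_top: +y along the rail from post to fork.
- boom_balance (a point): The loose support arm (about 0.45 kg, 0.22 m long), standing level on its boss and pin. This is its balance point, orange band, centre of the straight aluminium bar (18 mm wide, 16 mm tall; centre 30 mm above the arm's underside). z up; +y along the bar to the thin end: pin 140 mm along +y, boss axis 50 mm along -y. Grip across the bar (along x), within 20 mm of this point.
- boom_boss (a point): Centre of the underside of the arm's heavy dark cast boss (44 mm diameter, 44 mm tall), in the mouth of its downward-opening bore (28 mm diameter, 38 mm deep). In the same plane as the foot of the pin.
- boom_pin (a point): Centre of the lower end of the thin downward pin (12 mm diameter, 22 mm below the bar) at the light end of the arm, 190 mm from boom_boss.
- tube_rack: Bystander: white rack with sample tubes, 70 x 200 mm, 70 mm tall; origin under its centre. Leave alone.
- tablet: Bystander: black tablet computer lying flat, 150 x 210 mm, 10 mm thick; origin under its centre. Leave alone.
- reagent: Bystander: white jar with blue cap, 64 mm diameter, 110 mm tall; origin under its centre. Leave alone.
- carton: Bystander: white and blue glove carton, 240 x 120 mm, 75 mm tall; origin under its centre. Leave alone.
Mind the look-alikes: they are no part of the job. Several things look just like the part that bears boom_balance: the one meant starts farthest from the robot's base.

How it is judged:
By the outcome, as a careful person would: the job done as asked, in the order asked, and still so for the second after the job is handed in, while the arm keeps its last pose, push and grip.
It also fails if it takes over 51 s, if anything falls off the work surface, if the arm or the gripper's body presses on something with over 40 N, if the wrist force passes 120 N, or if a joint passes its speed limit or range.

## Robot

A 7-joint arm with a two-finger parallel gripper is mounted at the origin on the work surface. World frame = base frame: x ahead of the robot, y to its left, z up, the work surface at z = 0. Lengths are in mm, angles in rad, forces in N, time in s.
With the tool pointing down it reaches from about 425 to 925 mm from the base axis. Payload 6.8 kg.
Tool frame: the origin (TCP) lies midway between the tips of the shut fingers; the grasp point (between the pads) lies 19 mm behind it (grip_depth is the distance from the TCP to the grasp point, in mm); z points along the fingers, y is the direction in which the jaws open and shut (so a half turn about z gives the same grasp; the last joint's range is limited). The gripper opens to 85 mm and grips with 20 to 120 N. Pads are 22 mm wide; open, the fingers measure 114 mm over their backs; the gripper's body (76 mm by 85 mm) begins 54 mm behind the grasp point. The pads swing forward as they close: fully open they stand 13 mm farther back than shut.
Start: joints at [-0.108, 0.477, 0.022, 1.555, -0.011, 1.109, -0.083], TCP at [675.016, 0.007, 231.308] pointing down, gripper open.
Joint ranges: [-2.96, 2.96], [-0.34, 2.1], [-1.41, 1.46], [0.24, 2.44], [-1.37, 4.51], [0.17, 1.92], [-2.96, 2.96]. Speed limits (rad/s): [2.39, 2.39, 3.14, 3.14, 3.14, 3.14, 3.14].

## Interface

Orientations are given as a unit quaternion [x, y, z, w].
In Python, from station import * gives the robot as it stands. The module is installed in compiled form; this text tells all that it offers.
- The arm moves only by the tool apply_moves, never from a script. Its argument "series" is a list that holds one entry, the list of rows, each a list of 6 numbers: the shift along the tool's x, y, z in m, then the turn, a rotation vector about the tool's x, y, z in units of 6 degrees (1.0 is 6 degrees). In form: [[[dx, dy, dz, wx, wy, wz], ...]]. A call has 1 to 8 rows; each row shifts and turns the pose as measured when the row begins, along the tool's axes as they then stand; what a row does not reach is not made up. A row lasts 1/8 s, in which the tool goes at most 62.5 mm and 10.7 degrees, less where a joint would pass 70% of its speed; a pose out of reach is approached as far as the arm can. A call with a gripper value outside its range is refused whole. "fingers" is the opening, from 0 (shut) to 1 (fully open), set as the call begins (left out, the last holds). The fingers move at their own pace and stop on an object; "newtons" is the grip in N (left out, the last holds). Time passes only in rows, so rows that do not move let the fingers close. It gives the time, the measured TCP pose, the force and the opening at its end, in the units of the state.
- get_state(): the state, without advancing time (a new reading comes with each control period).
- snapshot(name): name is "scene" or "side" or "wrist"; returns (picture, depth): 384x512x3 uint8, blue, green, red; 384x512 float32, mm along the optical axis (not along the pixel's ray), 0 where there is no reading.
- camera_info(name): a dict with "camera_matrix" (3x3 intrinsics, pixels), "dist" ([k1, k2, p1, p2, k3] as OpenCV has them; the pictures are not rectified), "eye" and "orientation" of the camera in the world; the wrist camera has in their place "tool_from_camera" (4x4, takes a point from camera to tool coordinates, whose origin is the TCP and whose axes are the flange's). Camera axes: x right, y down, z forward; pixel columns grow to the right and rows downward; lengths in mm; the calibration is good to about 2 mm. A picture is of the moment at which its call begins: read the wrist's pose just before it. camera_info takes no time and is no camera call.
- sign_off(): hands the job in, once; it reports no verdict.
The state is a dict: "clock": time; "q": joint angles; "qd": joint speeds; "effort": joint torques, N m; "position": TCP position; "eef_rot": TCP orientation; "force": force on the tool from outside, world axes, zero at the start; "wrist_torque": the same for the moment, N m; "finger_gap": finger opening in mm.
Only numpy, scipy, OpenCV 4.12 (cv2) and the standard library are available. Lean on these libraries where they do the work, as an engineer would, in place of code of your own. Each camera call takes 0.05 s, during which the arm holds its last target.

## Working session

There is one attempt and no reset: what is moved stays moved. The work goes in short steps, Python scripts to look and compute and a tool call to move; the robot and the scene stay as the last step left them, time stands still between calls to the robot, and variables do not carry over. Pictures are saved under pics/ and viewed, and the job is handed in when it is done.

Besides the shell and the picture viewer there is one more tool, called as name(argument=value, ...) on one line, values as JSON. apply_moves: Moves the arm, as the interface text tells. Its arguments: {"type":"object","properties":{"series":{"type":"array","items":{"type":"array","items":{"type":"array","items":{"type":"number"}}}},"fingers":{"type":"number"},"newtons":{"type":"number"}},"required":["series"]}

```bash
mkdir -p pics; cat > h.py <<'E'
from station import *
import numpy as np, cv2
from scipy.spatial.transform import Rotation as R
np.set_printoptions(precision=4,suppress=True)
def pose():
    s=get_state(); return np.array(s["position"]),R.from_quat(s["eef_rot"]).as_matrix(),s
def campose(name,st=None):
    ci=camera_info(name); K=np.array(ci["camera_matrix"]); d=np.array(ci["dist"])
    if name=="wrist":
        p,Rm,_=st; T=np.array(ci["tool_from_camera"]); Rc=Rm@T[:3,:3]; e=p+Rm@T[:3,3]
    else:
        e=np.array(ci["eye"]); o=np.array(ci["orientation"]); Rc=R.from_quat(o).as_matrix() if o.size==4 else o
    return K,d,Rc,e
def ray(cam,px):
    K,d,Rc,e=cam; u=cv2.undistortPoints(np.array(px,float).reshape(-1,1,2),K,d).reshape(-1,2)
    return e,(Rc@np.c_[u,np.ones(len(u))].T).T
def onplane(cam,px,z):
    e,r=ray(cam,px); return e+r*((z-e[2])/r[:,2])[:,None]
def cloud(cam,depth):
    v,u=np.mgrid[0:384,0:512]; e,r=ray(cam,np.c_[u.ravel(),v.ravel()])
    return (e+r*depth.ravel()[:,None]).reshape(384,512,3)
E
python3 - <<'E'
from h import *
for n in ["scene","side","wrist"]:
    st=pose(); im,d=snapshot(n); cv2.imwrite(f"pics/{n}0.png",im)
    np.savez(f"{n}0.npz",im=im,d=d,p=st[0],R=st[1])
    print(n,camera_info(n))
print(get_state())
E
```

```text
scene {'camera_matrix': array([[357.0486,   0.    , 257.4258],
       [  0.    , 357.0486, 193.2552],
       [  0.    ,   0.    ,   1.    ]]), 'dist': array([-0.0838,  0.    ,  0.    ,  0.    ,  0.    ]), 'eye': array([ 792.6086,  635.5865, 1113.3133]), 'orientation': array([ 0.2362,  0.9359, -0.2547, -0.059 ])}
side {'camera_matrix': array([[421.7216,   0.    , 251.9611],
       [  0.    , 421.7216, 191.2485],
       [  0.    ,   0.    ,   1.    ]]), 'dist': array([-0.081,  0.   ,  0.   ,  0.   ,  0.   ]), 'eye': array([ 448.7919, 1196.8696,  787.4313]), 'orientation': array([-0.0251,  0.88  , -0.4742,  0.0116])}
wrist {'camera_matrix': array([[271.8275,   0.    , 253.8875],
       [  0.    , 271.8275, 194.6048],
       [  0.    ,   0.    ,   1.    ]]), 'dist': array([-0.0398,  0.    ,  0.    ,  0.    ,  0.    ]), 'tool_from_camera': array([[  -0.0008,   -0.9571,   -0.2898,   73.5434],
       [   1.    ,   -0.0007,   -0.0004,   -0.6011],
       [   0.0002,   -0.2898,    0.9571, -143.2645],
       [   0.    ,    0.    ,    0.    ,    1.    ]])}
{'clock': 0.15, 'q': array([-0.1081,  0.4776,  0.0223,  1.5562, -0.0115,  1.1093, -0.0831]), 'qd': array([ 0.0015, -0.003 ,  0.0008, -0.0041,  0.0004, -0.0004, -0.0008]), 'effort': array([  0.0016, -59.6924,   1.6094, -28.1491,   0.0127,   0.0066,
         0.0001]), 'position': array([674.5614,   0.0145, 230.5761]), 'eef_rot': array([ 0.7071,  0.7071, -0.0005, -0.0005]), 'force': array([ 0.1287, -0.8701,  0.7616]), 'wrist_torque': array([0.0601, 0.0002, 0.0085]), 'finger_gap': 85.82277022031163}
```

View pics/scene0.png

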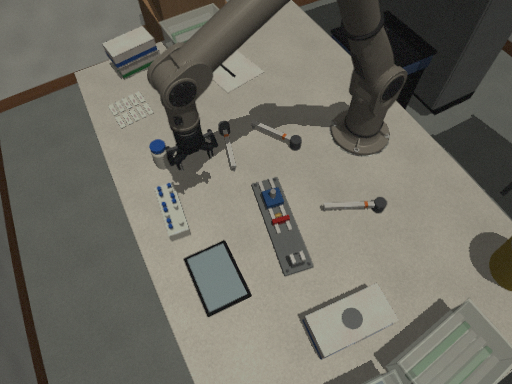

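View pics/side0.png

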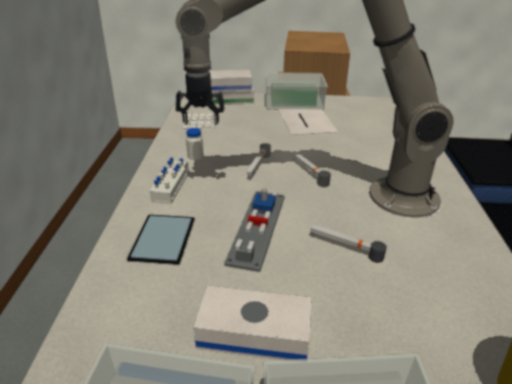

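View pics/wrist0.png

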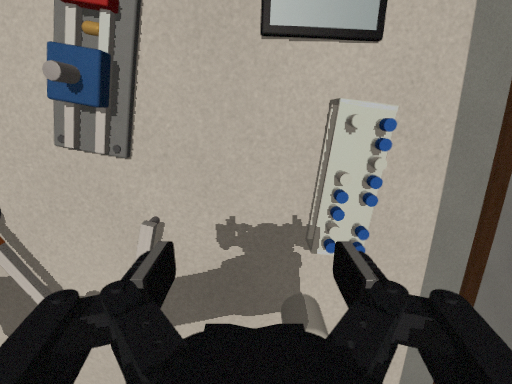

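The scene view shows three look-alike arms: A with its boss at (224,128), B at (295,142) and C at (379,205). The stand runs from (265,180) to (298,270). Its carriage is at (272,197), the red stop at (280,219) and the fork at (297,259). Next I'll measure all of these.

```bash
python3 - <<'E'
from h import *
z=np.load("scene0.npz"); im,d=z["im"],z["d"]; cam=campose("scene"); P=cloud(cam,d)
hsv=cv2.cvtColor(im,cv2.COLOR_BGR2HSV)
def blobs(m,name,mn=6):
    n,l,s,c=cv2.connectedComponentsWithStats(m.astype(np.uint8))
    for i in range(1,n):
        if s[i,4]>=mn:
            q=P[l==i]; print(name,c[i].round(1),s[i,4],"med",np.median(q,0).round(0),"zmax",q[:,2].max().round(0))
H,S,V=[hsv[...,i].astype(int) for i in range(3)]
reg=(P[...,2]>5)&(P[...,2]<150)&(P[...,0]>200)&(P[...,0]<1100)
blobs((H>5)&(H<22)&(S>130)&(V>80)&reg,"orange",3)
blobs((H<4)|(H>175)&(S>150)&(V>80)&reg&(S>150),"red",10) if 0 else None
blobs(((H<5)|(H>175))&(S>130)&reg,"red")
blobs((H>100)&(H<125)&(S>120)&reg,"blue",15)
blobs((V<70)&reg&(P[...,2]>20),"dark",15)
for c,(u,v) in dict(A=(232,150),B=(275,134),C=(350,206)).items(): print(c,P[v,u])
crop=im[90:290,150:410]; cv2.imwrite("pics/c1.png",cv2.resize(crop,None,fx=3,fy=3,interpolation=cv2.INTER_CUBIC))
E
```

```text
orange [225.8 135. ] 9 med [ 489. -212.   37.] zmax 40.0
orange [283.5 135.5] 10 med [ 294. -103.   37.] zmax 43.0
orange [365.5 205.7] 6 med [202. 298.  38.] zmax 41.0
orange [277.6 214.8] 20 med [480. 174.  18.] zmax 23.0
red [280.5 219.4] 95 med [485. 204.  40.] zmax 45.0
blue [136.1  56.5] 140 med [ 660. -772.   88.] zmax 101.0
blue [157.2 146.3] 165 med [ 747. -229.  109.] zmax 114.0
blue [159.5 191.1] 25 med [805. -81.  68.] zmax 74.0
blue [272.3 198.3] 246 med [477. 128.  51.] zmax 57.0
blue [172.8 197.5] 25 med [773. -35.  67.] zmax 73.0
blue [164.2 206.4] 28 med [812. -18.  67.] zmax 72.0
dark [111.7  59.7] 32 med [ 763. -810.   95.] zmax 121.0
dark [135.1  69.7] 21 med [ 685. -775.   24.] zmax 28.0
dark [121.5  73.1] 15 med [ 750. -775.   26.] zmax 42.0
dark [223.8 126.2] 99 med [ 476. -254.   43.] zmax 50.0
dark [295.  141.2] 118 med [271. -56.  43.] zmax 50.0
dark [271.  203.4] 57 med [489. 144.  43.] zmax 52.0
dark [269.9 194.3] 15 med [476. 117.  58.] zmax 80.0
dark [295.  263.4] 45 med [526. 360.  35.] zmax 53.0
dark [311.7 336.3] 105 med [593. 565.  38.] zmax 71.0
A [ 489.7827 -162.746    -0.0905]
B [ 315.5925 -132.034    28.4102]
C [249.6794 272.183   36.9396]
```

View pics/c1.png

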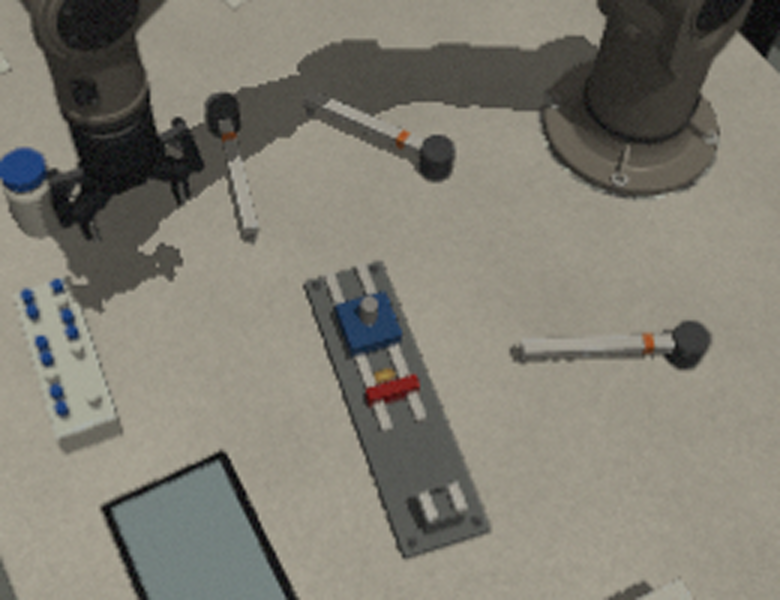

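Distances of the orange bands from the base are A 533 mm, B 311 mm and C 360 mm. A is the farthest, so A (boss (224,126), band (226,135)) is the one meant, and the enlarged crop confirms the band and boss. I'll move over the stand for a wrist view.

apply_moves(series=[[[0.038, -0.037, 0, 0, 0, 0], [0.038, -0.037, 0, 0, 0, 0], [0.038, -0.037, 0, 0, 0, 0], [0.038, -0.037, 0, 0, 0, 0], [0.038, -0.037, 0, 0, 0, 0], [0, 0, 0, 0, 0, 0]]])

```text
clock: 0.9
position: [483.4, 194.8, 228.5]
eef_rot: [0.707, 0.707, -0.002, -0.001]
force: [0.4, -0.7, 0.3]
finger_gap: 85.3
```

```bash
python3 - <<'E'
from h import *
st=pose(); im,d=snapshot("wrist"); cv2.imwrite("pics/w1.png",im); np.savez("w1.npz",im=im,d=d,p=st[0],R=st[1]); print(st[0],st[1],st[2]["clock"],st[2]["q"])
im,d=snapshot("scene"); np.savez("s1.npz",im=im,d=d); cv2.imwrite("pics/s1.png",im)
E
```

```text
[483.3554 194.7844 228.4913] [[ 0.0007  1.     -0.0034]
 [ 1.     -0.0008 -0.0014]
 [-0.0014 -0.0034 -1.    ]] 0.9 [-0.4293  0.2331 -0.0856  1.9165  0.023   0.9966 -0.5259]
```

View pics/w1.png

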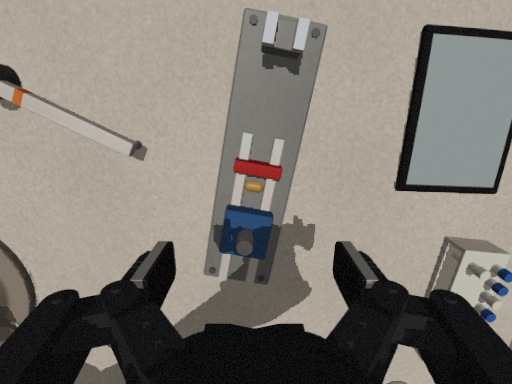

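View pics/s1.png

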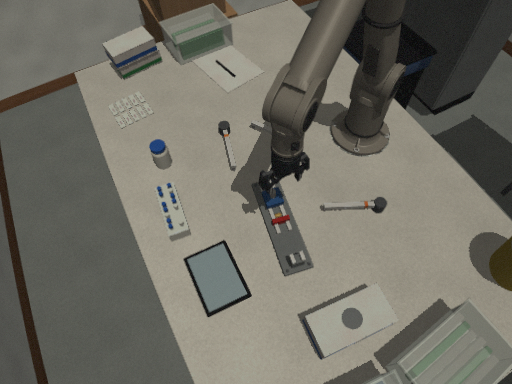

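The wrist view shows the fork at (285,37), the red stop at (258,169), the blue carriage at (247,230) and the post top near (244,240).

```bash
python3 - <<'E'
from h import *
z=np.load("w1.npz"); im,d=z["im"],z["d"]; cam=campose("wrist",(z["p"],z["R"],0)); P=cloud(cam,d)
X,Y,Z=P[...,0],P[...,1],P[...,2]
hsv=cv2.cvtColor(im,cv2.COLOR_BGR2HSV);H,S,V=[hsv[...,i].astype(int) for i in range(3)]
print("depth zero frac",(d==0).mean(), "table z",np.median(Z[10:60,330:400]))
def rect(m,n):
    pts=P[m][:,:2].astype(np.float32); r=cv2.minAreaRect(pts); print(n,m.sum(),"ctr",np.array(r[0]),r[1],r[2],"zmed",np.median(Z[m])); return r
reg=np.zeros(d.shape,bool); reg[5:290,195:335]=1
big=lambda m:(lambda o:o[1]==1+np.argmax(o[2][1:,4]))(cv2.connectedComponentsWithStats(m.astype(np.uint8)))
base=big(reg&(Z>6)&(Z<120)); r=rect(base,"base")
print(np.array(cv2.boxPoints(r)))
blue=reg&(H>100)&(H<125)&(S>120); rect(big(blue&(Z>46)&(Z<58)),"carrtop")
post=big(reg&(Z>76)&(Z<100)); rect(post,"posttop"); print("post px",np.argwhere(post).mean(0)[::-1], P[post].mean(0))
fk=reg&(Z>57)&(Z<75)&(np.mgrid[0:384,0:512][0]<80); rect(fk,"cheeks"); print(P[fk].mean(0))
red=reg&((H<5)|(H>175))&(S>130); rect(big(red),"red")
yy=np.mgrid[0:384,0:512][0]
n,l,s,c=cv2.connectedComponentsWithStats(fk.astype(np.uint8)); 
for i in range(1,n): print("cheek",s[i],c[i],np.median(P[l==i],0))
crop=im[0:290,190:340]; cv2.imwrite("pics/c2.png",cv2.resize(crop,None,fx=2,fy=2))
E
```

```text
depth zero frac 0.0040740966796875 table z 0.613937621584995
base 20343 ctr [486.0298 201.684 ] (360.6431884765625, 100.65184020996094) 79.1363754272461 zmed 16.14610506296208
[[402.6203  34.079 ]
 [501.4683  15.109 ]
 [569.4395 369.2889]
 [470.5914 388.259 ]]
carrtop 1662 ctr [470.6617 117.5043] (62.01169967651367, 60.76738357543945) 79.40518188476562 zmed 52.51394243006996
posttop 257 ctr [470.0444 117.0253] (19.266515731811523, 19.372547149658203) 35.5610237121582 zmed 86.43645783764714
post px [243.7315 245.6654] [470.1544 118.8855  85.2173]
cheeks 839 ctr [514.1595 348.0219] (30.255142211914062, 44.7879753112793) 78.34757232666016 zmed 66.43133555789933
[513.5759 347.3873  66.0922]
red 673 ctr [493.5026 225.3493] (80.19145202636719, 62.18053436279297) 77.95134735107422 zmed 41.41953039328797
cheek [261  10  18  37 421] [269.5249  27.6651] [498.2645 350.22    66.4555]
cheek [292  17  18  36 418] [300.4019  34.5   ] [529.1825 344.0343  66.3924]
```

View pics/c2.png

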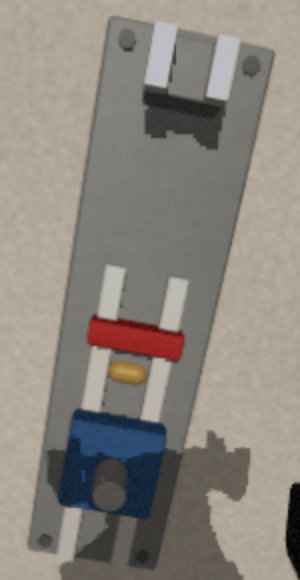

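apply_moves(series=[[[-0.039, -0.007, 0, 0, 0, 0], [-0.038, -0.006, 0, 0, 0, 0], [0, 0, 0, 0, 0, 0.9], [0, 0, 0.03, 0, 0, 0.9], [0, 0, 0.04, 0, 0, 0], [0, 0, 0, 0, 0, 0]]])

```text
clock: 1.75
position: [479.2, 101.2, 157.7]
eef_rot: [0.78, 0.625, -0.001, 0.003]
force: [-1.1, 0.0, 0.6]
finger_gap: 85.5
```

```bash
cat > to.py <<'E'
from h import *
import sys
# usage: to.py x y z heading(deg of tool x)  -> shift in tool axes (m), turn units
x,y,z,h=map(float,sys.argv[1:5]); p,Rm,s=pose()
c,sn=np.cos(np.radians(h)),np.sin(np.radians(h))
Rt=np.array([[c,sn,0],[sn,-c,0],[0,0,-1]])
print("clock",s["clock"],"p",p,"heading",np.degrees(np.arctan2(Rm[1,0],Rm[0,0])),"F",s["force"],"gap",s["finger_gap"])
print("shift m",Rm.T@(np.array([x,y,z])-p)/1000,"turn",np.degrees(R.from_matrix(Rm.T@Rt).as_rotvec())/6)
E
python3 to.py 470.2 117.5 57 79.2
```

```text
clock 1.75 p [479.188  101.1698 157.7267] heading 77.39303872763155 F [-1.1056  0.0186  0.5985] gap 85.54192988702263
shift m [ 0.0145 -0.0126  0.1006] turn [ 0.0291  0.0474 -0.3011]
```

apply_moves(series=[[[0.014, -0.012, 0, 0.03, 0.05, -0.3], [0, 0, 0, 0, 0, 0], [0, 0, 0.03, 0, 0, 0], [0, 0, 0.025, 0, 0, 0], [0, 0, 0, 0, 0, 0], [0, 0, 0, 0, 0, 0]]])

```text
clock: 2.5
position: [476.4, 120.5, 109.3]
eef_rot: [0.77, 0.638, 0.007, 0.002]
force: [0.6, 1.2, -0.6]
finger_gap: 85.2
```

```bash
python3 to.py 470.2 117.5 57 79.2
```

```text
clock 2.5 p [476.4474 120.5194 109.3377] heading 79.33928843731815 F [ 0.6087  1.2255 -0.6399] gap 85.18368359770817
shift m [-0.0045 -0.0062  0.0522] turn [ 0.1092 -0.0714  0.0228]
```

apply_moves(series=[[[-0.004, -0.006, 0.01, 0.1, -0.07, 0], [0, 0, 0, 0, 0, 0], [0, 0, 0, 0, 0, 0]]])

```text
clock: 2.88
position: [470.8, 118.0, 100.7]
eef_rot: [0.77, 0.638, 0.002, 0.001]
force: [0.4, 0.0, 0.4]
finger_gap: 85.4
```

```bash
python3 to.py 470.2 117.5 57 79.2;python3 to.py 470.2 117.5 57 79.2
```

```text
clock 2.875 p [470.7534 117.9807 100.7492] heading 79.33445331719594 F [0.3967 0.0415 0.4316] gap 85.35420610042237
shift m [-0.0006 -0.0006  0.0437] turn [ 0.032  -0.0139  0.0224]
clock 2.875 p [470.7534 117.9807 100.7492] heading 79.33445331719594 F [0.3967 0.0415 0.4316] gap 85.35420610042237
shift m [-0.0006 -0.0006  0.0437] turn [ 0.032  -0.0139  0.0224]
```

apply_moves(series=[[[0, -0.001, 0.015, 0, 0, 0], [0, 0, 0.015, 0, 0, 0], [0, 0, 0.012, 0, 0, 0], [0, 0, 0, 0, 0, 0]]])

```text
clock: 3.38
position: [469.5, 118.1, 55.2]
eef_rot: [0.77, 0.638, 0.001, 0.001]
force: [0.1, -0.7, -0.4]
finger_gap: 85.2
```

```bash
python3 to.py 470.2 117.5 58 79.2
```

```text
clock 3.375 p [469.4606 118.0827  55.2181] heading 79.34048443646572 F [ 0.0636 -0.7201 -0.3856] gap 85.2300417814922
shift m [-0.0004  0.0008 -0.0028] turn [ 0.0228 -0.0085  0.0234]
```

apply_moves(series=[[[0, 0.001, -0.003, 0, 0, 0], [0, 0, 0, 0, 0, 0], [0, 0, 0, 0, 0, 0], [0, 0, 0, 0, 0, 0], [0, 0, 0, 0, 0, 0], [0, 0, 0, 0, 0, 0]]], fingers=0, newtons=40)

```text
clock: 4.12
position: [471.5, 118.1, 59.2]
eef_rot: [0.77, 0.638, 0.002, 0.001]
force: [0.5, -0.0, -1.5]
finger_gap: 18.8
```

```bash
python3 to.py 478.2 161.1 58 79.2
```

```text
clock 4.125 p [471.5233 118.0614  59.2415] heading 79.3229299009727 F [ 0.4508 -0.0441 -1.5213] gap 18.83147285400255
shift m [ 0.0435 -0.0014  0.0013] turn [ 0.0411 -0.0184  0.0204]
```

apply_moves(series=[[[0.012, 0, 0, 0, 0, 0], [0.012, 0, 0, 0, 0, 0], [0.008, 0, 0, 0, 0, 0], [0, 0, 0, 0, 0, 0]]])

```text
clock: 4.62
position: [477.0, 147.0, 59.3]
eef_rot: [0.771, 0.637, -0.001, 0.003]
force: [0.4, 0.6, 1.3]
finger_gap: 19.0
```

```bash
python3 to.py 478.2 161.1 58 79.2
```

```text
clock 4.625 p [476.9723 146.9609  59.2781] heading 79.17277889780296 F [0.3827 0.555  1.2513] gap 18.959897719199542
shift m [ 0.0141 -0.0015  0.0012] turn [ 0.0201  0.0511 -0.0045]
```

apply_moves(series=[[[0.007, 0, 0, 0, 0, 0], [0.007, 0, 0, 0, 0, 0], [0.004, 0, 0, 0, 0, 0], [0, 0, 0, 0, 0, 0]]])

```text
clock: 5.12
position: [478.9, 157.8, 59.3]
eef_rot: [0.772, 0.636, -0.007, 0.005]
force: [-0.7, -1.0, -0.4]
finger_gap: 19.1
```

```bash
python3 to.py 478.2 161.1 58 79.2
```

```text
clock 5.125 p [478.9315 157.7524  59.2681] heading 78.92822440379604 F [-0.7089 -0.9776 -0.3875] gap 19.097615878178345
shift m [ 0.0032 -0.0014  0.0012] turn [-0.0127  0.1658 -0.0454]
```

apply_moves(series=[[[0.006, 0, 0, 0, 0, 0], [0.004, 0, 0, 0, 0, 0], [0, 0, 0, 0, 0, 0]]])

```text
clock: 5.5
position: [479.9, 163.0, 59.2]
eef_rot: [0.773, 0.635, -0.011, 0.007]
force: [-1.5, 0.6, 1.4]
finger_gap: 18.6
```

```bash
python3 to.py 478.2 161.1 58 79.2
```

```text
clock 5.5 p [479.885  162.9792  59.2219] heading 78.79210687969963 F [-1.4968  0.5515  1.3845] gap 18.644509218666034
shift m [-0.0021 -0.0013  0.0013] turn [-0.0343  0.2414 -0.0684]
```

apply_moves(series=[[[0, 0, 0, 0, 0, 0], [0, 0, 0, 0, 0, 0], [0, 0, 0, 0, 0, 0], [0, 0, 0, 0, 0, 0], [0, 0, -0.02, 0, 0.24, 0], [0, 0, -0.04, 0, 0, 0], [0, 0, -0.05, 0, 0, 0], [0, 0, -0.05, 0, 0, 0]]], fingers=1)

```text
clock: 6.5
position: [478.0, 166.4, 219.5]
eef_rot: [0.771, 0.636, -0.004, -0.004]
force: [1.2, 0.1, 0.0]
finger_gap: 85.2
```

```bash
cat > stand.py <<'E'
from h import *
import sys
t=sys.argv[1]
st=pose(); im,d=snapshot("wrist"); cv2.imwrite(f"pics/{t}.png",im); np.savez(f"{t}.npz",im=im,d=d,p=st[0],R=st[1]); print(st[0],st[2]["clock"],st[2]["qd"])
cam=campose("wrist",(st[0],st[1],0)); P=cloud(cam,d);X,Y,Z=P[...,0],P[...,1],P[...,2]
near=lambda x,y,r:(np.hypot(X-x,Y-y)<r)
def rect(m,n):
    r=cv2.minAreaRect(P[m][:,:2].astype(np.float32)); print(n,m.sum(),np.array(r[0]),r[1],np.median(Z[m])); return np.array(r[0])
p=rect(near(478,161,35)&(Z>78)&(Z<95),"post"); f=rect(near(514,348,40)&(Z>58)&(Z<75),"fork")
hsv=cv2.cvtColor(im,cv2.COLOR_BGR2HSV);H,S,V=[hsv[...,i].astype(int) for i in range(3)]
rect(near(478,161,60)&(H>100)&(H<125)&(S>120)&(Z>47)&(Z<57),"carr")
print("dist",np.linalg.norm(f-p),"ang",np.degrees(np.arctan2(*(f-p)[::-1])))
E
python3 stand.py w2
```

```text
[477.9765 166.4386 219.4942] 6.5 [-0.0068 -0.4968  0.0161 -0.4164 -0.0284  0.9188  0.0252]
post 286 [478.5232 162.5763] (18.921411514282227, 19.221960067749023) 86.54570096911772
fork 305 [512.0437 336.8831] (8.15728759765625, 43.81560516357422) 66.10782586878821
carr 2199 [479.2679 162.2976] (60.99818801879883, 60.7490119934082) 52.58643860571141
dist 177.5006045059547 ang 79.1144891299837
```

View pics/w2.png

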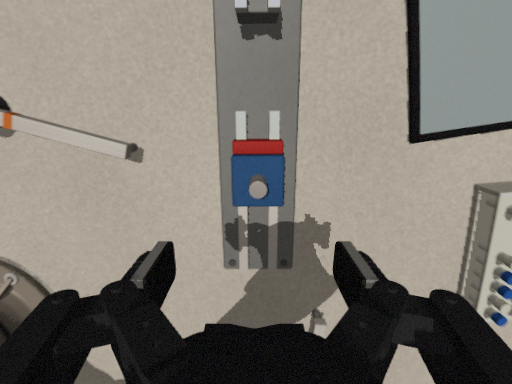

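The carriage now sits flush against the red stop, with its post at (258,188) in the picture. It measures about (478.6,162.3), against a predicted home of (478.2,161.1). Next is arm A.

apply_moves(series=[[[-0.05, 0.012, 0, 0, 0, 0], [-0.05, 0.012, 0, 0, 0, 0], [-0.05, 0.012, 0, 0, 0, 0], [-0.05, 0.012, 0, 0, 0, 0], [-0.05, 0.012, 0, 0, 0, 0], [-0.05, 0.012, 0, 0, 0, 0], [-0.05, 0.012, 0, 0, 0, 0], [-0.03, 0.006, 0, 0, 0, 0]]])

```text
clock: 7.55
position: [502.1, -228.9, 225.1]
eef_rot: [0.769, 0.64, 0.007, -0.001]
force: [0.8, 0.7, 0.4]
finger_gap: 85.4
```

apply_moves(series=[[[0, 0, 0, 0, 0, 0], [0, 0, 0, 0, 0, 0]]])

```text
clock: 7.8
position: [501.5, -230.9, 224.4]
eef_rot: [0.77, 0.638, 0.006, -0.001]
force: [0.2, 0.5, -0.6]
finger_gap: 85.3
```

```bash
python3 - <<'E'
from h import *
st=pose(); im,d=snapshot("wrist"); cv2.imwrite("pics/w3.png",im); np.savez("w3.npz",im=im,d=d,p=st[0],R=st[1]); print(st[0],st[1],st[2]["clock"],st[2]["q"],st[2]["qd"])
E
```

```text
[ 501.4642 -230.8745  224.4331] [[ 0.1853  0.9826  0.0085]
 [ 0.9826 -0.1854  0.0096]
 [ 0.011   0.0066 -0.9999]] 7.8 [ 0.1364  0.2816  0.2297  1.8754 -0.0901  0.9889  0.2201] [ 0.0078  0.0021  0.0094 -0.0007  0.0025 -0.0024  0.002 ]
```

View pics/w3.png

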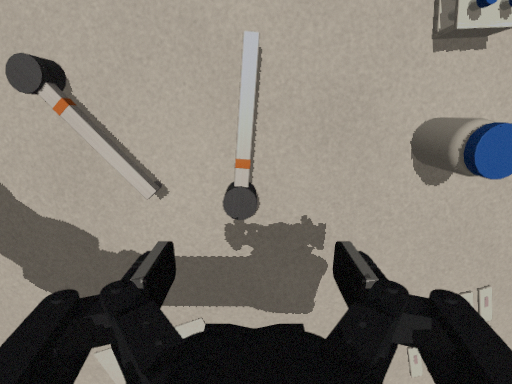

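Arm A is in full view: boss (240,200), orange band (243,164), light end (251,35).

```bash
cat > arm.py <<'E'
from h import *
import sys
z=np.load(sys.argv[1]); im,d=z["im"],z["d"]; cam=campose("wrist",(z["p"],z["R"],0)); P=cloud(cam,d); X,Y,Z=P[...,0],P[...,1],P[...,2]
reg=np.zeros(d.shape,bool); reg[20:230,215:275]=1
hsv=cv2.cvtColor(im,cv2.COLOR_BGR2HSV);H,S,V=[hsv[...,i].astype(int) for i in range(3)]
bar=reg&(Z>32)&(Z<48)&(V>130)|(reg&(H>5)&(H<22)&(S>130)&(Z>32))
r=cv2.minAreaRect(P[bar][:,:2].astype(np.float32)); print("bar",r,np.median(Z[bar]))
b=cv2.boxPoints(r)
org=reg&(H>5)&(H<22)&(S>130)&(Z>32); ro=cv2.minAreaRect(P[org][:,:2].astype(np.float32)); print("band",ro,P[org].mean(0))
bo=reg&(Z>35)&(V<90); rb=cv2.minEnclosingCircle(P[bo][:,:2].astype(np.float32)); print("boss",rb,np.median(Z[bo]),Z[bo].max())
a=cv2.fitLine(P[bar][:,:2].astype(np.float32),cv2.DIST_L2,0,.01,.01).ravel(); 
if a[1]<0:a[:2]*=-1
print("heading",np.degrees(np.arctan2(a[1],a[0])))
c=np.array(ro[0]); print("band->boss",np.linalg.norm(np.array(rb[0])-c),np.degrees(np.arctan2(*(c-np.array(rb[0]))[::-1])))
end=((P[bar][:,:2]-c)@a[:2]).max(); print("band->end",end)
E
python3 arm.py w3.npz
```

```text
bar ((499.8537902832031, -174.91909790039062), (214.5832977294922, 28.650169372558594), 70.67666625976562) 38.59007203403604
band ((497.2480773925781, -188.08425903320312), (62.41742706298828, 17.260574340820312), 75.69173431396484) [ 491.3703 -212.518    41.6881]
boss ((491.96197509765625, -220.45249938964844), 64.1379165649414) 44.564470761389714 368.49637378049624
heading 74.46785
band->boss 32.79704043423725 80.72482643519818
band->end 120.86004060015117
```

```bash
sed -i 's/^reg=.*/reg=np.zeros(d.shape,bool); reg[20:230,215:275]=1; reg\&=(Z<60)/; s/^org=reg&(H>5)&(H<22)&(S>130)&(Z>32)/org=reg\&(H>5)\&(H<22)\&(S>130)\&(Z>34)\&(Z<44)/; s/(V<90)/(V<90)\&(Z>41)/' arm.py; python3 arm.py w3.npz; python3 - <<'E'
from h import *
z=np.load("w3.npz"); im=z["im"]; cam=campose("wrist",(z["p"],z["R"],0))
# colour-only, on plane
hsv=cv2.cvtColor(im,cv2.COLOR_BGR2HSV);H,S,V=[hsv[...,i].astype(int) for i in range(3)]
m=(H>5)&(H<22)&(S>130); m[:, :215]=0;m[:,275:]=0;m[230:]=0
v,u=np.nonzero(m); print(len(u),u.min(),u.max(),v.min(),v.max()); print("band plane",onplane(cam,[[u.mean(),v.mean()]],38))
cv2.imwrite("pics/c3.png",cv2.resize(im[20:230,200:290],None,fx=2.8,fy=2.8))
E
```

```text
bar ((499.8537902832031, -174.91909790039062), (214.5832977294922, 28.650169372558594), 70.67666625976562) 38.58931832296412
band ((491.087890625, -212.9136505126953), (10.86376667022705, 17.2554988861084), 73.85466766357422) [ 491.1918 -212.9451   39.0311]
boss ((477.7929382324219, -260.6454772949219), 21.882776260375977) 44.58311581991546 47.42699224542622
heading 74.467354
band->boss 49.54879460783481 74.43565471392404
band->end 146.4322155944918
127 235 250 159 168
band plane [[ 491.3413 -213.0577   38.    ]]
```

View pics/c3.png

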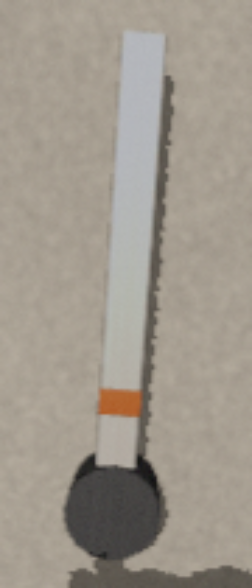

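Everything agrees: the band is 49.5 mm from the boss (50 expected), the heading is 74.45° both ways, and the heights fit. Moving over the band.

```bash
python3 to.py 491.2 -213 80 74.45
```

```text
clock 7.85 p [ 501.419  -230.8715  224.4801] heading 79.3382352679698 F [ 0.1704 -0.1274 -0.3619] gap 85.04882869157315
shift m [ 0.0141 -0.0143  0.1445] turn [ 0.0589 -0.1051  0.8144]
```

apply_moves(series=[[[0, 0, 0, 0.06, -0.1, 0.8], [0.014, -0.014, 0.02, 0, 0, 0], [0, 0, 0.04, 0, 0, 0], [0, 0, 0.04, 0, 0, 0], [0, 0, 0.03, 0, 0, 0], [0, 0, 0, 0, 0, 0], [0, 0, 0, 0, 0, 0]]])

```text
clock: 8.72
position: [495.7, -202.6, 93.5]
eef_rot: [0.792, 0.611, 0.003, 0.0]
force: [-0.1, -0.4, 0.5]
finger_gap: 85.3
```

```bash
python3 to.py 491.2 -213 60 74.45
```

```text
clock 8.725 p [ 495.6743 -202.5548   93.4685] heading 75.276002605381 F [-0.1236 -0.3718  0.4593] gap 85.26476513703044
shift m [-0.0114 -0.0018  0.0334] turn [ 0.0407 -0.0453  0.1376]
```

apply_moves(series=[[[-0.011, -0.002, 0.01, 0.04, -0.045, 0.14], [0, 0, 0, 0, 0, 0], [0, 0, 0, 0, 0, 0]]])

```text
clock: 9.1
position: [492.5, -213.9, 85.5]
eef_rot: [0.797, 0.604, 0.001, 0.002]
force: [-1.0, 0.3, 0.1]
finger_gap: 85.7
```

```bash
python3 to.py 491.2 -213 12 74.45; python3 - <<'E'
from h import *
st=pose(); im,d=snapshot("wrist"); cv2.imwrite("pics/w4.png",im)
cam=campose("wrist",st); hsv=cv2.cvtColor(im,cv2.COLOR_BGR2HSV);H,S,V=[hsv[...,i].astype(int) for i in range(3)]
m=((H>5)&(H<22)&(S>130)).astype(np.uint8); n,l,s,c=cv2.connectedComponentsWithStats(m)
for i in range(1,n):
    if s[i,4]>20: print(c[i],s[i],onplane(cam,[c[i]],38))
E
```

```text
clock 9.1 p [ 492.4538 -213.8886   85.5147] heading 74.37496253229442 F [-0.9699  0.3048  0.1267] gap 85.6636745745716
shift m [ 0.0005 -0.0018  0.0735] turn [ 0.0446  0.002  -0.0125]
[252.3169 214.1508] [241 207  24  15 325] [[ 491.0467 -213.1971   38.    ]]
```

View pics/w4.png

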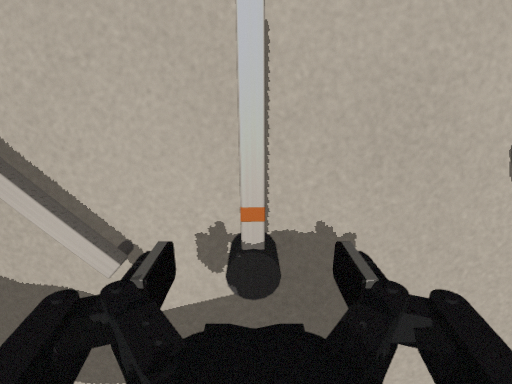

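The wrist view has the band at (252,214), centred between the fingers. The tip of arm B at (125,258) looks close to the left finger, so I'm checking the clearance.

```bash
python3 - <<'E'
from h import *
st=pose(); z=np.load("w3.npz"); cam=campose("wrist",(z["p"],z["R"],0))
e=onplane(cam,[[158,190],[152,197],[150,180]],38); print(e)
print("in tool frame at target", (e-np.array([491.2,-213,12]))@st[1])
E
```

```text
[[ 379.6985 -226.1739   38.    ]
 [ 369.5183 -233.6279   38.    ]
 [ 373.4493 -211.7728   38.    ]]
in tool frame at target [[ -42.7357 -103.7115  -26.4522]
 [ -52.6567 -111.507   -26.484 ]
 [ -30.5507 -113.6094  -26.5008]]
```

Arm B's tip is 104 mm to the side and the open fingers reach 57 mm, so it's clear. Descending.

apply_moves(series=[[[0, -0.002, 0.015, 0.04, 0, 0], [0, 0, 0.015, 0, 0, 0], [0, 0, 0.015, 0, 0, 0], [0, 0, 0.01, 0, 0, 0], [0, 0, 0, 0, 0, 0]]])

```text
clock: 9.78
position: [489.7, -212.9, 25.6]
eef_rot: [0.797, 0.605, -0.001, -0.001]
force: [-0.3, -0.8, -0.6]
finger_gap: 85.2
```

```bash
python3 to.py 491.2 -213 12 74.45
```

```text
clock 9.775 p [ 489.6828 -212.8748   25.5877] heading 74.3946429493513 F [-0.3482 -0.7573 -0.5501] gap 85.18635265255836
shift m [0.0003 0.0015 0.0136] turn [-0.018   0.0008 -0.0092]
```

apply_moves(series=[[[0, 0.001, 0.007, 0, 0, 0], [0, 0, 0.004, 0, 0, 0], [0, 0, 0, 0, 0, 0], [0, 0, 0, 0, 0, 0]]])

```text
clock: 10.28
position: [491.5, -213.4, 14.5]
eef_rot: [0.797, 0.605, -0.0, -0.0]
force: [-0.2, -0.4, -0.1]
finger_gap: 85.4
```

```bash
python3 to.py 491.2 -213 12 74.45
```

```text
clock 10.275 p [ 491.4921 -213.4496   14.5368] heading 74.38676101896897 F [-0.2276 -0.3902 -0.135 ] gap 85.40666523583006
shift m [ 0.0004 -0.0004  0.0025] turn [-0.0022  0.0007 -0.0105]
```

apply_moves(series=[[[0, 0, 0.002, 0, 0, 0], [0, 0, 0, 0, 0, 0], [0, 0, 0, 0, 0, 0], [0, 0, 0, 0, 0, 0], [0, 0, 0, 0, 0, 0], [0, 0, 0, 0, 0, 0], [0, 0, 0, 0, 0, 0]]], fingers=0, newtons=90)

```text
clock: 11.15
position: [491.7, -213.6, 13.2]
eef_rot: [0.796, 0.605, 0.0, 0.0]
force: [-0.5, 0.2, 1.1]
finger_gap: 16.2
```

```bash
python3 to.py 491.2 -213 12 74.45
```

```text
clock 11.15 p [ 491.6958 -213.5628   13.2158] heading 74.42775569751957 F [-0.5299  0.2175  1.1382] gap 16.190916574479903
shift m [ 0.0004 -0.0006  0.0012] turn [ 0.0048  0.0015 -0.0037]
```

apply_moves(series=[[[0, 0, -0.01, 0, 0, 0], [0, 0, -0.02, 0, 0, 0], [0, 0, -0.03, 0, 0, 0], [0, 0, -0.04, 0, 0, 0], [0, 0, -0.04, 0, 0, 0], [0, 0, -0.04, 0, 0, 0], [0, 0, 0, 0, 0, 0], [0, 0, 0, 0, 0, 0]]])

```text
clock: 12.15
position: [486.6, -211.7, 196.9]
eef_rot: [0.797, 0.604, -0.003, -0.004]
force: [0.2, 1.0, -5.3]
finger_gap: 16.3
```

```bash
python3 to.py 488.1 211 220 79.2; python3 - <<'E'
from h import *
st=pose(); print(st[2]["wrist_torque"]); im,d=snapshot("wrist"); cv2.imwrite("pics/w5.png",im); np.savez("w5.npz",im=im,d=d,p=st[0],R=st[1])
im,d=snapshot("side"); cv2.imwrite("pics/sd5.png",im)
E
```

```text
clock 12.15 p [ 486.6287 -211.7327  196.9465] heading 74.33241284801971 F [ 0.1676  1.0233 -5.2803] gap 16.32781604944897
shift m [ 0.4074 -0.113  -0.0216] turn [-0.0971 -0.011  -0.8112]
[ 0.0074  0.0366 -0.0129]
```

View pics/w5.png

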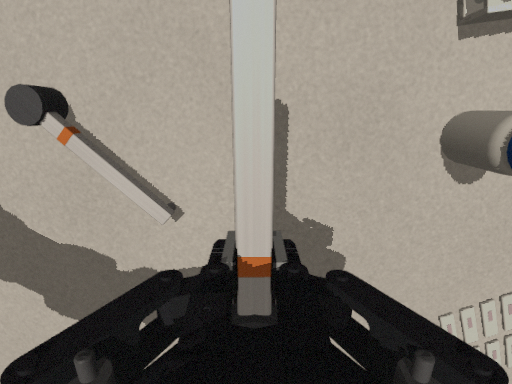

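View pics/sd5.png

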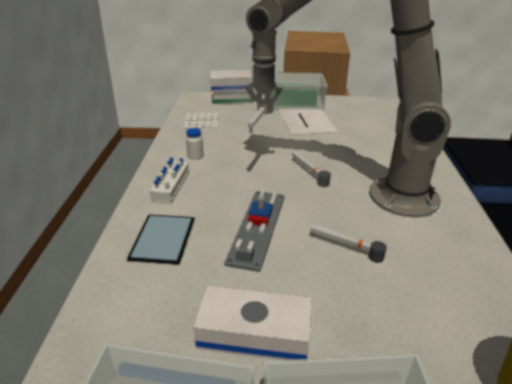

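The arm is held at the band: about 5 N on the wrist and near-zero moment. Carrying it over the stand.

apply_moves(series=[[[0.02, -0.005, 0, -0.1, 0, 0], [0.035, -0.01, 0, 0, 0, 0], [0.045, -0.0125, 0, 0, 0, 0], [0.045, -0.0125, 0, 0, 0, 0], [0.045, -0.0125, 0, 0, 0, 0], [0.045, -0.0125, 0, 0, 0, 0], [0.045, -0.0125, 0, 0, 0, 0], [0.035, -0.01, 0, 0, 0, 0]]])

```text
clock: 13.25
position: [481.8, 120.3, 185.2]
eef_rot: [0.8, 0.6, -0.009, -0.005]
force: [1.0, 0.5, -4.7]
finger_gap: 16.4
```

apply_moves(series=[[[0.02, -0.005, 0, 0, 0, -0.4], [0, 0, 0, 0, 0, -0.4], [0, 0, 0, 0, 0, 0], [0, 0, 0, 0, 0, 0]]])

```text
clock: 13.75
position: [480.7, 142.4, 181.5]
eef_rot: [0.771, 0.637, -0.012, -0.006]
force: [1.0, -0.4, -4.3]
finger_gap: 16.1
```

```bash
python3 to.py 488.1 211 190 79.2
```

```text
clock 13.75 p [480.6704 142.408  181.4728] heading 79.14303841974247 F [ 0.9637 -0.433  -4.3389] gap 16.14932432260652
shift m [ 0.0687 -0.0059 -0.0091] turn [-0.2354  0.1049 -0.0108]
```

apply_moves(series=[[[0.02, -0.002, 0, -0.23, 0.1, 0], [0.03, -0.002, 0, 0, 0, 0], [0.018, -0.002, 0, 0, 0, 0], [0, 0, 0, 0, 0, 0], [0, 0, 0, 0, 0, 0]]])

```text
clock: 14.38
position: [488.4, 206.4, 180.3]
eef_rot: [0.774, 0.634, -0.002, 0.001]
force: [-0.4, 0.1, -4.7]
finger_gap: 16.1
```

```bash
python3 to.py 488.1 211 150 79.2;  python3 - <<'E'
from h import *
st=pose(); im,d=snapshot("wrist"); cv2.imwrite("pics/w6.png",im); np.savez("w6.npz",im=im,d=d,p=st[0],R=st[1])
E
```

```text
clock 14.375 p [488.412  206.4269 180.2568] heading 78.65822787321524 F [-0.4062  0.0867 -4.7424] gap 16.12790084092964
shift m [ 0.0045 -0.0012  0.0302] turn [-0.0094  0.0385 -0.0903]
```

View pics/w6.png

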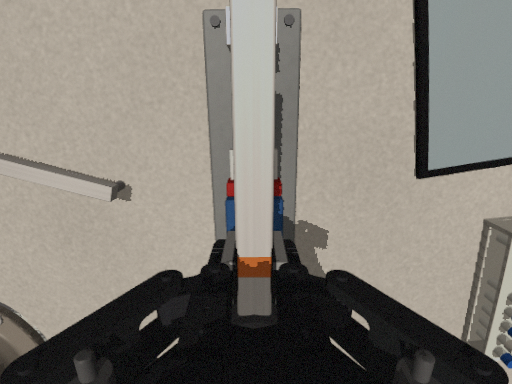

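The bar now runs over the stand, with its band at (254,267). Next I'll measure its tilt, heading and offset within the grip.

```bash
cat > bar.py <<'E'
from h import *
import sys
z=np.load(sys.argv[1]); im,d=z["im"],z["d"]; p,Rm=z["p"],z["R"]; cam=campose("wrist",(p,Rm,0)); P=cloud(cam,d)
hsv=cv2.cvtColor(im,cv2.COLOR_BGR2HSV);H,S,V=[hsv[...,i].astype(int) for i in range(3)]
Q=P[2:250,225:285]; top=(abs(Q[...,2]-(p[2]+25))<12); B=Q[top]
# height profile along tool x
a=Rm[:2,0]/np.linalg.norm(Rm[:2,0]); n=np.array([a[1],-a[0]])
s=(B[:,:2]-p[:2])@a; t=(B[:,:2]-p[:2])@n
k=np.polyfit(s,B[:,2],1); print("tilt deg (pin up +)",np.degrees(np.arctan(k[0])),"top z at grip",k[1],"range",s.min(),s.max())
bins=np.arange(20,s.max(),10); mid=[[b,(t[(s>=b)&(s<b+10)].min()+t[(s>=b)&(s<b+10)].max())/2,np.median(B[(s>=b)&(s<b+10),2])] for b in bins if ((s>=b)&(s<b+10)).sum()>20]
mid=np.array(mid); print(mid.T); k2=np.polyfit(mid[:,0]+5,mid[:,1],1); print("yaw of bar rel tool (deg, + to tool +y)",np.degrees(np.arctan(k2[0])),"offset",k2[1])
m=((H>5)&(H<22)&(S>130)); m[:230]=0; m[:,:225]=0; m[:,285:]=0; v,u=np.nonzero(m); b=onplane(cam,[[u.mean(),v.mean()]],k[1])[0]; print("band",b,"along",(b[:2]-p[:2])@a,"across",(b[:2]-p[:2])@n, v.min(),v.max())
r=np.degrees(np.arctan2(a[1],a[0]))
hb=r-np.degrees(np.arctan(k2[0])); g=np.array([np.cos(np.radians(hb)),np.sin(np.radians(hb))])
print("bar heading",hb,"boss xy",b[:2]-50*g,"pin xy",b[:2]+140*g,"tool z",Rm[:,2])
E
python3 bar.py w6.npz
```

```text
tilt deg (pin up +) 0.20776337918583995 top z at grip 204.966993192005 range 6.102851716983947 114.6580384816465
[[ 20.      30.      40.      50.      60.      70.      80.      90.
  100.     110.    ]
 [ -0.9098  -1.0032  -0.9205  -0.9518  -1.1618  -1.0907  -0.8902  -0.9133
   -1.0568  -1.0467]
 [205.5474 205.504  205.4323 205.4298 205.3524 205.34   205.3283 205.2126
  205.1693 205.2124]]
yaw of bar rel tool (deg, + to tool +y) -0.045654778245680545 offset -0.9386973636104772
band [487.503  203.9052 204.967 ] along -2.6512696638571343 across -0.39529844990765817 250 383
bar heading 78.70388265146092 boss xy [477.709  154.8738] pin xy [514.9262 341.1931] tool z [-0.0017 -0.0038 -1.    ]
```

```bash
sed -i 's/m\[:230\]=0;/m[:230]=0; m[285:]=0;/' bar.py; python3 bar.py w6.npz | tail -2; python3 to.py 488.1 211 150 79.2
```

```text
band [488.0023 206.7361 204.967 ] along 0.22254279444985478 across -0.4625038206550951 250 284
bar heading 78.70388265146092 boss xy [478.2083 157.7047] pin xy [515.4254 344.024 ] tool z [-0.0017 -0.0038 -1.    ]
clock 14.425 p [488.4326 206.4634 180.3053] heading 78.6503299643736 F [ 0.8262 -0.4567 -5.0919] gap 16.355342407934582
shift m [ 0.0045 -0.0012  0.0303] turn [-0.0086  0.0362 -0.0916]
```

apply_moves(series=[[[0.0045, -0.001, 0.01, 0, 0.04, -0.09], [0, 0, 0.015, 0, 0, 0], [0, 0, 0.012, 0, 0, 0], [0, 0, 0, 0, 0, 0], [0, 0, 0, 0, 0, 0]]])

```text
clock: 15.05
position: [487.8, 208.8, 139.6]
eef_rot: [0.771, 0.637, -0.001, -0.0]
force: [-0.7, -0.2, -3.8]
finger_gap: 16.2
```

```bash
python3 to.py 488.5 211 126 79.2
```

```text
clock 15.05 p [487.7809 208.8494 139.6364] heading 79.07472312191106 F [-0.6642 -0.1522 -3.7746] gap 16.24189575723022
shift m [0.0023 0.0003 0.0136] turn [-0.0236  0.0144 -0.0209]
```

apply_moves(series=[[[0.0025, 0, 0.008, -0.02, 0.015, -0.02], [0, 0, 0.003, 0, 0, 0], [0, 0, 0, 0, 0, 0], [0, 0, 0, 0, 0, 0], [0, 0, 0, 0, 0, 0]]])

```text
clock: 15.68
position: [488.9, 211.9, 128.8]
eef_rot: [0.77, 0.637, 0.001, 0.0]
force: [0.0, -0.2, -4.1]
finger_gap: 16.7
```

```bash
python3 to.py 488.5 211 126 79.2; python3 - <<'E'
from h import *
st=pose(); im,d=snapshot("wrist"); cv2.imwrite("pics/w7.png",im); np.savez("w7.npz",im=im,d=d,p=st[0],R=st[1])
for n in ("side","scene"):
    im,d=snapshot(n); np.savez(n+"7.npz",im=im,d=d); x=(190,140,310,290) if n=="side" else (230,140,350,290)
    cv2.imwrite(f"pics/{n}7.png",cv2.resize(im[x[1]:x[3],x[0]:x[2]],None,fx=4,fy=4,interpolation=cv2.INTER_CUBIC))
E
python3 bar.py w7.npz
```

```text
clock 15.675 p [488.9319 211.9404 128.7537] heading 79.20989657234709 F [ 0.0475 -0.2487 -4.1086] gap 16.67062111821747
shift m [-0.001  -0.0003  0.0028] turn [ 0.0114 -0.0135  0.0016]
tilt deg (pin up +) 0.5334866598546465 top z at grip 153.4487051414646 range 6.419842158645309 114.71175597442941
[[ 20.      30.      40.      50.      60.      70.      80.      90.
  100.     110.    ]
 [ -1.0224  -1.0556  -1.0361  -1.0149  -1.2347  -1.1375  -0.9461  -0.9757
   -1.0698  -1.1397]
 [154.1784 154.1724 154.1747 154.149  154.1802 154.2216 154.2842 154.2718
  154.2687 154.2475]]
yaw of bar rel tool (deg, + to tool +y) -0.019087949150355898 offset -1.0399127861202662
band [488.3581 212.1976 153.4487] along 0.14527179211866528 across -0.6118379857970595 257 281
bar heading 79.22898452149744 boss xy [479.0139 163.0785] pin xy [514.5219 349.7311] tool z [ 0.0014  0.0012 -1.    ]
```

View pics/side7.png

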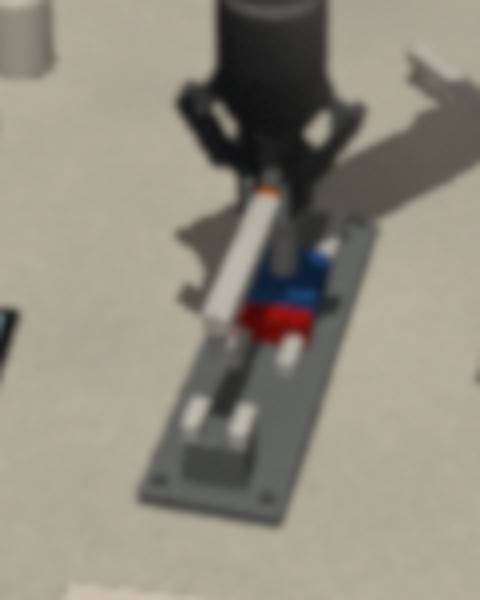

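View pics/scene7.png

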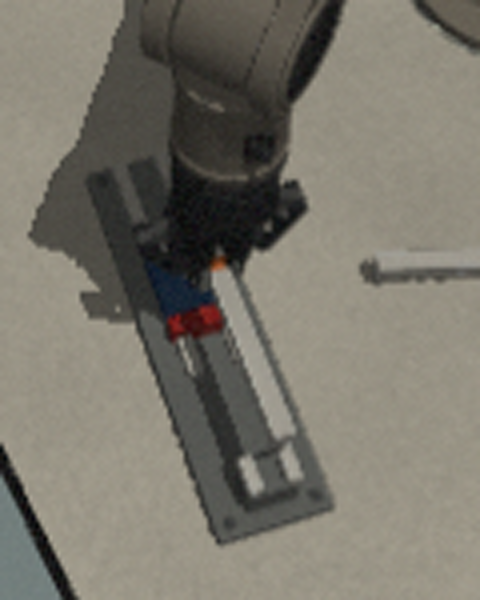

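View pics/w7.png

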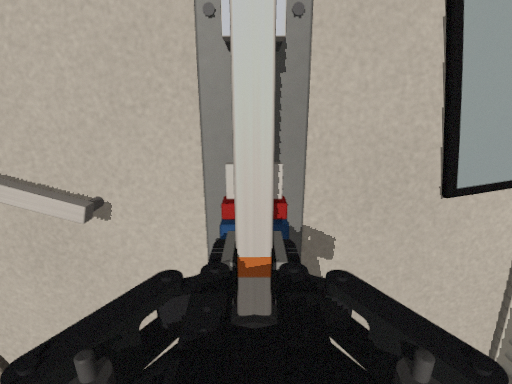

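The arm is over the stand and clear of it, with the pin visible under the bar's end in the side view (crop (228,340)). As an independent check, I'll compare bar and fork within the scene and side cameras' own clouds.

```bash
python3 - <<'E'
from h import *
a=np.array([np.cos(np.radians(79.2)),np.sin(np.radians(79.2))]); n=np.array([a[1],-a[0]])
F=np.array([513.8,347.7])
for nm in ("scene","side"):
    z=np.load(nm+"7.npz"); P=cloud(campose(nm),z["d"]); V=z["im"].max(2)
    s=(P[...,:2]-F)@a; t=(P[...,:2]-F)@n; Z=P[...,2]
    b=(abs(t)<30)&(s>-110)&(s<40)&(Z>149)&(Z<160)&(V>110)
    print(nm,"bar",b.sum(),"end s",s[b].max(),"t mid by s:",[(q,round((np.percentile(t[b&(abs(s-q)<8)],3)+np.percentile(t[b&(abs(s-q)<8)],97))/2,1),round(np.median(Z[b&(abs(s-q)<8)]),1)) for q in (-90,-60,-30,-10)])
    c=(abs(t)<35)&(abs(s)<30)&(Z>61)&(Z<70); print(" cheeks",c.sum(),"s",np.percentile(s[c],[3,97]),"t",np.percentile(t[c],[3,97]))
    r=(abs(t)<60)&(s>-340)&(s<60)&(Z>10)&(Z<22); print(" base t",np.percentile(t[r&(s<-20)&(s>-100)],[1,99]))
E
```

```text
scene bar 217 end s 9.606502931979973 t mid by s: [(-90, np.float64(-2.6), np.float64(153.6)), (-60, np.float64(-2.6), np.float64(153.1)), (-30, np.float64(-2.7), np.float64(152.9)), (-10, np.float64(-2.7), np.float64(153.4))]
 cheeks 63 s [-11.2135  14.828 ] t [-24.0254  19.0029]
 base t [-51.1135  47.2921]
side bar 204 end s 13.046503874260146 t mid by s: [(-90, np.float64(-0.4), np.float64(151.9)), (-60, np.float64(-1.1), np.float64(152.4)), (-30, np.float64(-1.0), np.float64(152.5)), (-10, np.float64(-1.5), np.float64(152.5))]
 cheeks 81 s [-9.7906 20.7364] t [-22.2547  20.7524]
 base t [-49.6809  48.7506]
```

Both cameras agree laterally: bar to fork centre is within 0.5 mm. Along the rail it's within about 1 mm. The wrist view suggests about 1 mm too far, so I'll make one small trim and settle.

apply_moves(series=[[[-0.001, 0, 0.002, 0, 0, 0], [0, 0, 0, 0, 0, 0], [0, 0, 0, 0, 0, 0], [0, 0, 0, 0, 0, 0], [0, 0, 0, 0, 0, 0], [0, 0, 0, 0, 0, 0]]])

```text
clock: 16.58
position: [488.8, 210.9, 126.7]
eef_rot: [0.77, 0.637, 0.001, 0.0]
force: [0.3, -0.0, -5.2]
finger_gap: 16.1
```

```bash
python3 - <<'E'
from h import *
st=pose(); im,d=snapshot("wrist"); cv2.imwrite("pics/w8.png",im); np.savez("w8.npz",im=im,d=d,p=st[0],R=st[1]); print(st[2])
E
python3 bar.py w8.npz
```

```text
{'clock': 16.575, 'q': array([-0.5218,  0.3735, -0.0032,  1.9937,  0.0012,  0.7724, -0.714 ]), 'qd': array([ 0.0003, -0.0011,  0.0006, -0.0017,  0.0008,  0.0009, -0.0005]), 'effort': array([  0.0033, -49.5423,   1.0394, -23.5437,   0.0081,  -0.0113,
        -0.    ]), 'position': array([488.7802, 210.935 , 126.7146]), 'eef_rot': array([0.7705, 0.6375, 0.001 , 0.    ]), 'force': array([ 0.2812, -0.0411, -5.1789]), 'wrist_torque': array([ 0.0238, -0.0147,  0.0103]), 'finger_gap': 16.146444316338144}
tilt deg (pin up +) 0.5350968719462169 top z at grip 151.43082160212896 range 6.005087009452649 114.64643876825063
[[ 20.      30.      40.      50.      60.      70.      80.      90.
  100.     110.    ]
 [ -0.9866  -1.0858  -1.0236  -1.0212  -1.2161  -1.151   -0.9374  -0.9867
   -1.0823  -1.1062]
 [152.1639 152.1436 152.1606 152.2021 152.1365 152.2235 152.2664 152.2269
  152.248  152.2321]]
yaw of bar rel tool (deg, + to tool +y) -0.0191508347729725 offset -1.036300574493106
band [488.3038 211.1828 151.4308] along 0.1541849425185993 across -0.51440162116065 254 283
bar heading 79.2278886746209 boss xy [478.9586 162.0639] pin xy [514.4702 348.7158] tool z [ 0.0016  0.0013 -1.    ]
```

```bash
python3 -c "
from h import *
print(sign_off()); print(get_state()['clock'])"
```

```text
the job is handed in; nothing more can be done
None
the job is handed in; nothing more can be done
```

The carriage is home, and the support arm is held level over the stand. I handed the job in at about 16.6 s of the 51 s allowed.

- **Carriage:** I gripped the post and drew the carriage about 44 mm towards the red stop, then let go. In the wrist picture afterwards it sat flush against the stop. The post was about 1.5 mm from its predicted home position. The fork was partly out of view in that picture, so I did not re-measure the 190 mm spacing directly.
- **Support arm:** I took the look-alike farthest from the base (533 mm, against 311 and 360 mm) by its orange band. It is held with 90 N, and the wrist reads about 5 N of weight and almost no moment.
- **Position at hand-in:** The boss measured within about 0.5 mm of the post axis and the pin within about 1 mm of the fork. The underside is about 28 mm above the post top, and the joints were at rest.
- **Checks that disagreed slightly:**
  - **Tilt:** the straight fit to the depth data gave 0.5°, while the height profile along the bar gave under 0.1°; I trusted the profile.
  - **Sideways position:** the scene camera's absolute position was about 2 mm off the wrist camera's. Within each of the scene and side views, bar and fork lined up to about 0.5 mm.

I did not touch the rack, tablet, jar, carton or the other two look-alikes.

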